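# Close and latch the earth contact of a stud-welding fixture

### The job

Close the earth contact of the welding fixture: push the red knob along the long leg of its L-shaped slot to the corner, so that the copper shoe comes up to the tube, then push it sideways all the way to the end of the short leg, beside the green dot, so that it is latched there. Only push against the knob's side with the fingers; never grip it between them. Leave the jar, tube offcut, cup and brush where they stand, and finish clear of everything.

Things in the scene. Friction and masses are not known exactly. Their poses are not given: they have to be found in the camera images.
- fixture: Welding fixture, fixed to the bench. x: along the slot's long leg, start to corner; y: along the short leg, corner to end; z up. Origin on the bench, 40 mm in x past the slot's start, 25 mm short of its corner. Dark base 12 mm thick, x -95 to 175, y -75 to 95 mm. White slotted cover, x -70 to 60, y -45 to 65 mm, top 46 mm above bench. 32 mm tube along y at x = 135 mm; studs on it 61 mm high.
- slot_start (a point): Where the knob's axis stands at the start of the long leg (contact fully open), at the height of the cover's top, 46 mm above the bench; axes as the fixture's. The slot is about 15.5 mm wide, which leaves the 12 mm pin under the knob 3 mm of play towards the inner side of the L.
- slot_corner (a point): Where the knob's axis stands at the corner of the L-shaped slot, 65 mm from slot_start along the fixture's x; at the height of the cover's top. The pin cannot enter the short leg until within about 3 mm of the corner.
- slot_end (a point): Where the knob's axis stands at the latched end of the short leg, 30 mm from slot_corner along the fixture's y; at the height of the cover's top. A small green dot on the cover lies 24 mm beyond it in y.
- knob_mid (a point): Mid-height of the red knob, on its axis, 68 mm above the bench. The knob is an upright red plastic cylinder 24 mm in diameter, from 50 to 86 mm above the bench, on a 12 mm steel pin that runs in the slot. It stays upright, cannot be lifted, and stays where it is left; it takes about 3 to 4 N to push along the long leg, 2 to 3 N along the short leg.
- carriage (a joint): Travel of the carriage with the copper shoe, and of the knob with it, along the long leg (fixture x): 0 m at slot_start, 0.065 m at the corner, where it meets a stop and the shoe touches the tube. It starts between 0 and 0.02.
- knob (a joint): Travel of the knob along the short leg (fixture y): 0 m on the long leg's line, 0.030 m at the latched end, where it meets a stop.
- jar: Bystander: loose closed jar with blue cap, 58 mm diameter, 75 mm high, upright; origin at the centre of its underside.
- offcut: Bystander: loose short steel tube standing upright, 32 mm diameter, 60 mm high; origin at the centre of its underside.
- cup: Bystander: loose grey cup, 66 mm rim diameter, 60 mm high, upright; origin at the centre of its underside.
- brush: Bystander: loose brush 160 mm long, lying on the bench along its own x axis; origin about the middle of its underside.

How it is judged:
By the outcome, as a careful person would: the job done as asked, in the order asked, and still so for the second after the job is handed in, with the robot touching nothing.
It also fails if it takes over 40 s, if anything falls off the work surface, if the arm or the gripper's body presses on something with over 40 N, if the wrist force passes 120 N, or if a joint passes its speed limit or range.

### The arm

A 6-joint arm with a two-finger parallel gripper is mounted at the origin on the work surface. World frame = base frame: x ahead of the robot, y to its left, z up, the work surface at z = 0. Lengths are in m, angles in rad, forces in N, time in s.
With the tool pointing down it reaches from about 0.425 to 0.95 m from the base axis. Payload 14.7 kg.
Tool frame: the origin (TCP) lies at the very end of the fingers, on their centre line; the grasp point (between the pads) lies 19 mm behind it (r.grip_depth is the distance from the TCP to the grasp point, in m); z points along the fingers, y is the line along which they close (so a half turn about z gives the same grasp; the last joint's range is limited). The gripper opens to 85 mm and grips with 20 to 120 N. Pads are 22 mm wide; open, the fingers measure 114 mm over their backs; the gripper's body (76 mm by 85 mm) begins 54 mm behind the grasp point. The pads swing forward as they close: fully open they stand 13 mm farther back than shut.
Start: joints at [-1.323, 0.48, 1.596, -0, 1.065, -0.047], TCP at [0.189, -0.622, 0.231] pointing down, gripper open.
Joint ranges: [-2.75, 2.75], [-0.82, 2.05], [0.23, 2.67], [-1.56, 4.7], [0.09, 2.69], [-2.92, 2.92]. Speed limits (rad/s): [1.89, 1.89, 2.39, 3.01, 3.01, 3.01].

### API

Orientations are given as a unit quaternion [x, y, z, w].
In Python, from plant import r gives the robot as it stands.
- The arm moves only by the tool step_arm, never from a script. Its argument "deltas" is a list of rows, each a list of 5 numbers: the shift along the tool's x, y, z in cm, then the turn about the tool's z in rad, then the opening, from 0 (shut) to 1 (fully open). A call has 1 to 10 rows; each row is the pose to reach, as a shift and turn from the pose commanded when the call began, along the tool's axes at that moment; what a row does not reach only later rows make up. A row lasts 1/10 s, in which the tool goes at most 50 mm and 8.59 degrees, less where a joint would pass 70% of its speed; a pose out of reach is approached as far as the arm can. A call with a gripper value outside its range is refused whole. The fingers move at their own pace and stop on an object; the grip force is fixed at half the most. Time passes only in rows, so rows that repeat a pose let the fingers close. It gives the time, the measured TCP pose, the force, the opening and the grip force at its end, in the units of the state.
- r.get_obs(): the state, without advancing time (a new reading comes with each control period).
- r.read_camera(name): name is "scene" or "top" or "wrist"; returns (picture, depth): 480x640x3 uint8, red, green, blue; 480x640 float32, m along the optical axis (not along the pixel's ray), 0 where there is no reading.
- r.calibration(name): a dict with "fx", "fy", "cx", "cy" (pixels), "R" (3x3) and "t" (3): a world point X has camera coordinates R X + t. Camera axes: x right, y down, z forward; pixel columns grow to the right and rows downward; lengths in m; the calibration is good to about 2 mm. A picture is of the moment at which its call begins: read the wrist's pose just before it. calibration takes no time and is no camera call; for the wrist camera it gives the pose at the moment of the call.
- r.finish_job(): hands the job in; it is judged then, once.
Trained networks look in the newest picture that a camera, given by its name, has taken for a name from the list of things; names that differ only in an ending like _2 or _b are one class to them, and where a whole thing is asked for, a point or a joint stands for the part that bears it (a point fixed in the world has none). Each returns a list of dicts, best first, with "p" (0 to 1); they miss things now and then, are a little off and sometimes report something else, mostly with a low value. They report only what shows in the picture. A call takes as long as a camera call.
- r.look_for(camera, target): "xy" ([column, row] in pixels, amid what is visible of it).
- r.silhouettes(camera, target): "region" (480x640 bool, what is visible of it) and "xy" ([column, row] in pixels, amid what is visible of it).
The state is a dict: "time": time; "joints": joint angles; "qd": joint speeds; "effort": joint torques, N m; "ee_pos": TCP position; "tool_rot": TCP orientation; "force": force on the tool from outside, world axes, zero at the start; "torque": the same for the moment, N m; "width": opening from 0.0 (shut) to 1.0 (fully open); "grip_force": force on a finger pad.
Only numpy, scipy, OpenCV 4.12 (cv2) and the standard library are available. Lean on these libraries where they do the work, as an engineer would, in place of code of your own. Each camera call takes 0.05 s, during which the arm holds its last target. There are 200 camera calls.

## Working session

There is one attempt and no reset: what is moved stays moved. The work goes in short steps, Python scripts to look and compute and a tool call to move; the robot and the scene stay as the last step left them, time stands still between calls to the robot, and variables do not carry over. Pictures are saved under pics/ and viewed, at most 10 in all, crops included, and the job is handed in when it is done.

Besides the shell and the picture viewer there is one more tool, called after "Emit:" as name([rows], argument=value, ...), one row to a line, values as JSON. step_arm: Moves the arm, as the interface text tells. Its arguments: {"type":"object","properties":{"deltas":{"type":"array"}},"required":["deltas"]}

```bash
mkdir -p pics; ls; cat > h.py <<'E'
from plant import r
import numpy as np, cv2
def w(c,uv,d):
    k=r.calibration(c);p=np.array([(uv[0]-k['cx'])/k['fx']*d,(uv[1]-k['cy'])/k['fy']*d,d])
    return np.array(k['R']).T@(p-np.array(k['t']))
def cloud(c,D,m):
    k=r.calibration(c);v,u=np.nonzero(m&(D>0));d=D[v,u]
    P=np.stack([(u-k['cx'])/k['fx']*d,(v-k['cy'])/k['fy']*d,d],1)
    return (P-np.array(k['t']))@np.array(k['R'])
E
python3 - <<'E'
from h import *
np.set_printoptions(precision=4,suppress=True)
im,D=r.read_camera('top')
cv2.imwrite('pics/top.png',im[:,:,::-1]);im2,_=r.read_camera('scene');cv2.imwrite('pics/scene.png',im2[:,:,::-1])
for n in ['knob_mid','fixture','jar','offcut','cup','brush']:
    for s in r.silhouettes('top',n)[:2]:
        P=cloud('top',D,s['region']); 
        if len(P): print(n,round(s['p'],2),np.round(s['xy']),len(P),np.median(P,0),P.min(0),P.max(0))
for n in ['slot_start','slot_corner','slot_end']:
    for s in r.look_for('top',n)[:2]:
        u,v=map(int,s['xy']);print(n,round(s['p'],2),s['xy'],w('top',s['xy'],D[v,u]))
E
```

```text
pics
knob_mid 0.74 [432. 273.] 154 [ 0.5344 -0.109   0.0842] [ 0.5236 -0.1224  0.0336] [ 0.5468 -0.1014  0.0882]
fixture 0.65 [426. 240.] 10942 [ 0.605  -0.1118  0.0184] [ 0.4642 -0.2326 -0.0032] [ 0.753  -0.012   0.0882]
jar 0.86 [507. 295.] 1079 [ 0.4997 -0.2627  0.0717] [ 0.4672 -0.3278 -0.0058] [ 0.5307 -0.2423  0.0782]
jar 0.25 [431. 280.] 160 [ 0.5331 -0.1109  0.0843] [ 0.5235 -0.1337  0.0413] [ 0.5447 -0.1014  0.0882]
offcut 0.56 [347. 229.] 203 [0.6268 0.0435 0.0418] [ 0.61    0.025  -0.0046] [0.6507 0.0601 0.0628]
offcut 0.29 [423. 240.] 11195 [ 0.6052 -0.1115  0.0156] [ 0.4594 -0.2476 -0.0045] [ 0.7582 -0.0088  0.0882]
cup 0.69 [512. 229.] 1051 [ 0.628  -0.2934  0.0318] [ 0.594  -0.315  -0.0022] [ 0.6577 -0.2501  0.0624]
brush 0.75 [304. 206.] 1153 [0.6851 0.1327 0.0179] [ 0.5928  0.094  -0.0032] [0.75   0.1703 0.0242]
slot_start 0.91 [424.0, 240.9] [ 0.6059 -0.1098  0.045 ]
slot_corner 0.56 [423.0, 240.2] [ 0.6072 -0.1077  0.0457]
slot_end 0.91 [423.8, 242.6] [ 0.6027 -0.1096  0.0434]
slot_end 0.72 [432.8, 277.6] [ 0.5317 -0.1136  0.0871]
```

View pics/top.png

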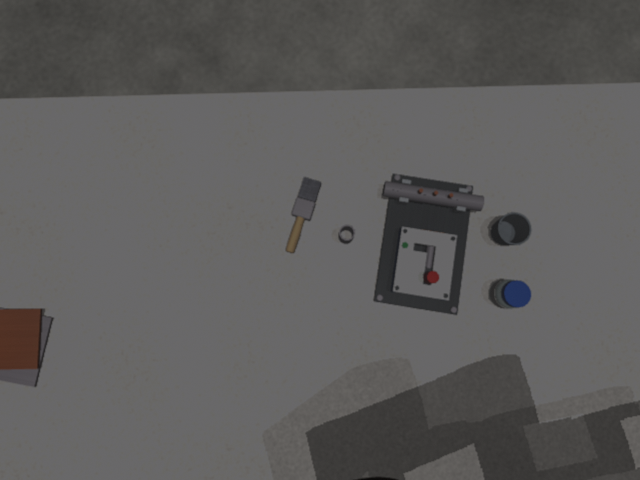

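View pics/scene.png

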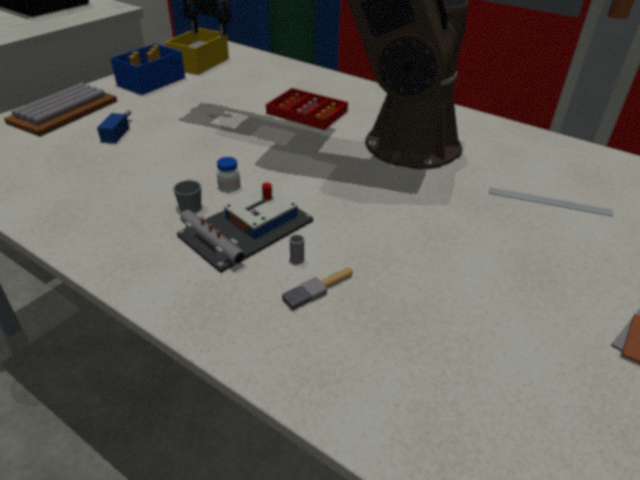

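The top picture shows the knob at (432,277), the slot corner near (432,247), the short leg going left to about (415,247), and the green dot at (405,245). Jar and cup are on the right, offcut and brush on the left. Next I fit the fixture pose.

```bash
cat > fit.py <<'E'
from h import *
def rect(P): 
    (c,s,a)=cv2.minAreaRect(P[:,:2].astype(np.float32)*1000); return np.round(c,1),np.round(s,1),round(a,2)
def tool():
    from scipy.spatial.transform import Rotation as R
    o=r.get_obs();return o['ee_pos'],R.from_quat(o['tool_rot']).as_matrix(),o
E
python3 - <<'E'
from fit import *
np.set_printoptions(precision=4,suppress=True)
im,D=r.read_camera('top')
m=np.zeros(D.shape,bool);m[170:320,370:475]=1
hsv=cv2.cvtColor(im,cv2.COLOR_RGB2HSV)
P=cloud('top',D,m)
cov=P[(abs(P[:,2]-.046)<.005)&(P[:,0]<.67)&(P[:,0]>.48)]
print('cover',rect(cov))
base=P[(abs(P[:,2]-.012)<.0035)];print('base',rect(base))
red=(hsv[:,:,1]>130)&((hsv[:,:,0]<8)|(hsv[:,:,0]>172));red[:255]=0
K=cloud('top',D,m&red);K=K[K[:,2]>.078];print('knobtop',len(K),(K.min(0)+K.max(0))/2,K.mean(0))
g=(hsv[:,:,1]>90)&(abs(hsv[:,:,0].astype(int)-65)<25)
G=cloud('top',D,m&g);print('green',len(G),G.mean(0))
p,R,o=tool();print(p);print(R)
E
```

```text
cover (array([ 588.9, -113.1]), array([110.9, 181.9]), 79.55)
base (array([ 607.8, -116.2]), array([170. , 270.2]), 79.45)
knobtop 107 [ 0.5338 -0.1136  0.0832] [ 0.5334 -0.1131  0.085 ]
green 16 [ 0.5995 -0.0707  0.0463]
[ 0.1889 -0.622   0.2313]
[[ 0.9569  0.2905  0.    ]
 [ 0.2905 -0.9569 -0.    ]
 [-0.      0.     -1.    ]]
```

Emit:
step_arm([
  [4.5,-4,0,0.05,0],
  [9,-8,0,0.1,0],
  [13.5,-12,0,0.15,0],
  [18,-16,0.5,0.2,0],
  [22.5,-20,1,0.25,0],
  [27,-24,2,0.3,0],
  [31.5,-28,3,0.35,0],
  [36,-32.2,4,0.4,0],
  [40.5,-36.2,5,0.45,0],
  [44.7,-40.2,6,0.48,0],
])

```text
time: 1.6
ee_pos: [0.4479, -0.1954, 0.1884]
tool_rot: [0.996, -0.094, 0.0, 0.0]
force: [1.0, -0.9, 0.2]
width: 0.002
grip_force: 0.0
```

Emit:
step_arm([
  [0,0,0,0,0],
  [0,0,0,0,0],
])

```text
time: 1.8
ee_pos: [0.4474, -0.1961, 0.1883]
tool_rot: [0.996, -0.091, -0.0, 0.0]
force: [0.1, -0.8, 0.1]
width: 0.003
grip_force: 0.0
```

```bash
cat >> fit.py <<'E'
O=np.array([.5666,-.1187]);a=np.deg2rad(-10.5);F=np.array([[np.cos(a),-np.sin(a)],[np.sin(a),np.cos(a)]])
def fx(p): return F.T@(np.asarray(p)[:2]-O)*1000
def look(n):
    im,D=r.read_camera('wrist');cv2.imwrite(f'pics/{n}.png',im[:,:,::-1])
    hsv=cv2.cvtColor(im,cv2.COLOR_RGB2HSV);h=hsv[:,:,0].astype(int)
    P=cloud('wrist',D,(hsv[:,:,1]>130)&((h<8)|(h>172)));K=P[(P[:,2]>.078)&(P[:,2]<.095)]
    if len(K): print('knob',len(K),fx((K.min(0)+K.max(0))/2),fx(K.mean(0)))
    G=cloud('wrist',D,(hsv[:,:,1]>90)&(abs(h-65)<25));G=G[abs(G[:,2]-.046)<.008] if len(G) else G
    if len(G): print('green',len(G),fx(G.mean(0)))
def st():
    p,R,o=tool();print('t',o['time'],'tcp',p,'fix',fx(p),'yaw err',np.rad2deg(np.arctan2(R[1,0],R[0,0])-a),'F',o['force'],'w',o['width'])
E
python3 - <<'E'
from fit import *
np.set_printoptions(precision=4,suppress=True)
st();look('w1')
E
```

```text
t 1.8 tcp [ 0.4474 -0.1961  0.1883] fix [-103.1165  -97.7844] yaw err 0.07890241400960618 F [ 0.1017 -0.8416  0.1164] w 0.002521197666919976
knob 1006 [-31.9297  -6.4458] [-31.7304  -7.3042]
green 201 [24.5867 48.2559]
```

View pics/w1.png

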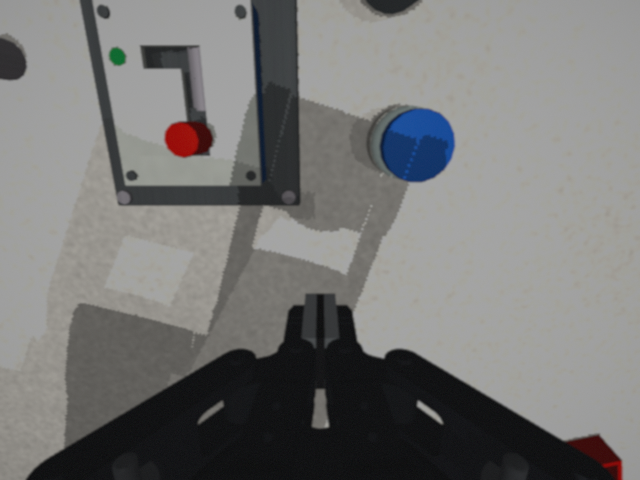

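The wrist view shows the knob at (185,138), the corner at about (185,60), the green dot at (117,56), and the jar well to the right. The wrist and top cameras disagree by about 6 mm in y, so I'll look again from directly behind the knob.

Emit:
step_arm([
  [1.5,-4,1,0,0],
  [3,-8,2,0,0],
  [3,-9.6,4,0,0],
  [3,-9.6,5,0,0],
  [3,-9.6,5,0,0],
])

```text
time: 2.35
ee_pos: [0.493, -0.1093, 0.1374]
tool_rot: [0.996, -0.093, -0.001, -0.0]
force: [0.0, 0.4, 1.2]
width: -0.0
grip_force: 0.0
```

```bash
python3 - <<'E'
from fit import *
np.set_printoptions(precision=4,suppress=True)
st();look('w2')
E
```

```text
t 2.35 tcp [ 0.493  -0.1093  0.1374] fix [-74.0873  -4.2041] yaw err -0.14459305398009 F [0.0423 0.425  1.2184] w -0.00013169077727285812
knob 1302 [-30.8402  -4.5765] [-30.2523  -4.7023]
green 276 [25.214 49.287]
```

View pics/w2.png

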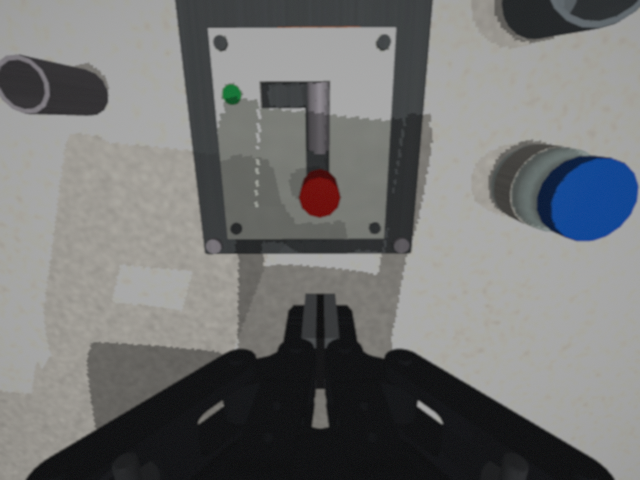

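The fingers (column 320) are lined up behind the knob (320,193), with clear space behind it. Descend there.

Emit:
step_arm([
  [0,-0.1,2.5,0,0],
  [0,-0.1,5,0,0],
  [0,-0.1,7.5,0,0],
  [0,-0.1,7.7,0,0],
  [1,-0.1,7.7,0,0],
  [1.5,-0.1,7.7,0,0],
  [2,-0.1,7.7,0,0],
  [2.5,-0.1,7.7,0,0],
])

```text
time: 3.2
ee_pos: [0.5194, -0.1122, 0.0622]
tool_rot: [0.996, -0.092, 0.0, 0.0]
force: [-3.6, -1.4, 4.1]
width: 0.001
grip_force: 1.8
```

```bash
python3 - <<'E'
from fit import *
np.set_printoptions(precision=4,suppress=True)
st();look('w3')
E
```

```text
t 3.2 tcp [ 0.5194 -0.1122  0.0622] fix [-47.5634  -2.1892] yaw err -0.11359773341430744 F [-3.5852 -1.4009  4.0749] w 0.0008619297687977592
knob 2966 [-23.6536  -4.3998] [-21.985   -4.2654]
green 542 [25.5431 49.6915]
```

Contact made with about 3.6 N; the knob is moving. Continue along the long leg.

Emit:
step_arm([
  [0.5,0,0,0,0],
  [1,0,0,0,0],
  [1.5,0,0,0,0],
  [2,0,0,0,0],
  [2.5,0,0,0,0],
  [3,0,0,0,0],
  [3.5,0,0,0,0],
  [4,0,0,0,0],
  [4.4,0,0,0,0],
  [4.4,0,0,0,0],
])

```text
time: 4.25
ee_pos: [0.563, -0.1202, 0.0613]
tool_rot: [0.996, -0.092, 0.0, 0.0]
force: [-0.7, 0.2, 0.2]
width: 0.004
grip_force: 0.0
```

Emit:
step_arm([
  [0.2,0,0,0,0],
  [0.4,0,0,0,0],
  [0.4,0,0,0,0],
])

```text
time: 4.55
ee_pos: [0.5662, -0.1208, 0.0613]
tool_rot: [0.996, -0.092, 0.0, 0.0]
force: [-0.5, -0.2, -0.9]
width: 0.005
grip_force: 0.6
```

```bash
python3 - <<'E'
from fit import *
np.set_printoptions(precision=4,suppress=True)
st();look('w4')
E
```

```text
t 4.55 tcp [ 0.5662 -0.1208  0.0613] fix [-0.0372 -2.1517] yaw err -0.11204678007590498 F [-0.485  -0.1894 -0.8627] w 0.004657782444377944
knob 3016 [22.7248 -4.408 ] [24.788  -4.2203]
green 408 [24.7019 49.6538]
```

Emit:
step_arm([
  [0.1,0,0,0,0],
  [0.2,0,0,0,0],
  [0.2,0,0,0,0],
])

```text
time: 4.9
ee_pos: [0.568, -0.1212, 0.0613]
tool_rot: [0.996, -0.092, -0.0, -0.0]
force: [-2.1, 0.5, -0.3]
width: 0.003
grip_force: 1.1
```

Emit:
step_arm([
  [0.1,0,0,0,0],
  [0.2,0,0,0,0],
  [0.2,0,0,0,0],
])

```text
time: 5.2
ee_pos: [0.5692, -0.1214, 0.0612]
tool_rot: [0.996, -0.092, -0.001, -0.0]
force: [-7.1, 0.9, 2.7]
width: 0.005
grip_force: 3.6
```

Emit:
step_arm([
  [0.1,0,0,0,0],
  [0.1,0,0,0,0],
])

```text
time: 5.4
ee_pos: [0.5693, -0.1214, 0.0612]
tool_rot: [0.996, -0.092, -0.002, -0.0]
force: [-11.5, 1.6, 7.5]
width: -0.003
grip_force: 5.9
```

```bash
python3 - <<'E'
from fit import *
np.set_printoptions(precision=4,suppress=True)
st();look('w5')
E
```

```text
t 5.4 tcp [ 0.5693 -0.1214  0.0612] fix [ 3.1706 -2.1363] yaw err -0.10852085552617463 F [-11.4625   1.6321   7.4783] w -0.002826111214627848
knob 3020 [26.0972 -4.3157] [27.6727 -4.2106]
green 394 [24.7087 49.6726]
```

The force rises with no motion, so the knob is at the corner stop. Back off and go round to its −y side.

Emit:
step_arm([
  [-0.6,0,0,0,0],
  [-1.4,0,0,0,0],
  [-1.4,2,0,0,0],
  [-1.4,4,0,0,0],
  [-0.7,4.2,0,0,0],
  [0.7,4.2,0,0,0],
  [2,4.2,0,0,0],
  [2,4.2,0,0,0],
  [2,4.2,0,0,0],
])

```text
time: 6.35
ee_pos: [0.5826, -0.1662, 0.0612]
tool_rot: [0.996, -0.092, -0.0, -0.0]
force: [-0.6, -0.3, -0.5]
width: -0.004
grip_force: 0.0
```

```bash
python3 - <<'E'
from fit import *
np.set_printoptions(precision=4,suppress=True)
st();look('w6')
E
```

```text
t 6.35 tcp [ 0.5826 -0.1662  0.0612] fix [ 24.4267 -43.7881] yaw err -0.09617821393942418 F [-0.628  -0.3432 -0.4942] w -0.004451055465503284
knob 2499 [27.0995 -4.7904] [28.9629 -5.1685]
green 358 [24.3687 49.574 ]
```

View pics/w6.png

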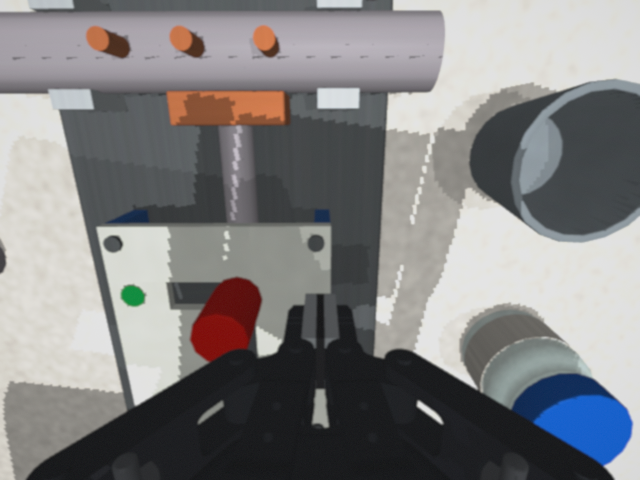

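The copper shoe is against the tube (230,108), the knob is at the corner, and the fingers are on its −y side. Push along the short leg.

Emit:
step_arm([
  [0,-0.6,0,0,0],
  [0,-1.2,0,0,0],
  [0,-1.6,0,0,0],
  [0,-2,0,0,0],
  [0,-2.4,0,0,0],
  [0,-2.8,0,0,0],
  [0,-3.2,0,0,0],
  [0,-3.6,0,0,0],
  [0,-3.6,0,0,0],
])

```text
time: 7.3
ee_pos: [0.5897, -0.1307, 0.0614]
tool_rot: [0.996, -0.092, 0.0, -0.0]
force: [-0.6, 0.2, -0.8]
width: 0.001
grip_force: 0.0
```

```bash
python3 - <<'E'
from fit import *
np.set_printoptions(precision=4,suppress=True)
st();look('w7')
E
```

```text
t 7.3 tcp [ 0.5897 -0.1307  0.0614] fix [24.9039 -7.62  ] yaw err -0.09498318512430454 F [-0.6383  0.1607 -0.7905] w 0.001187593213517418
knob 2290 [28.2845 16.6612] [30.2217 16.7169]
green 347 [24.8849 49.4633]
```

Emit:
step_arm([
  [0,-0.3,0,0,0],
  [0,-0.6,0,0,0],
  [0,-0.8,0,0,0],
  [0,-0.8,0,0,0],
])

```text
time: 7.75
ee_pos: [0.5912, -0.1231, 0.0614]
tool_rot: [0.996, -0.092, 0.0, -0.0]
force: [1.4, -0.4, 0.1]
width: 0.002
grip_force: 0.1
```

Emit:
step_arm([
  [0,-0.1,0,0,0],
  [0,-0.2,0,0,0],
  [0,-0.2,0,0,0],
])

```text
time: 8.05
ee_pos: [0.5914, -0.1223, 0.0614]
tool_rot: [0.996, -0.092, 0.0, 0.0]
force: [-1.8, -10.8, 0.8]
width: 0.001
grip_force: 5.3
```

Emit:
step_arm([
  [0,-0.1,0,0,0],
  [0,-0.2,0,0,0],
  [0,-0.2,0,0,0],
])

```text
time: 8.35
ee_pos: [0.5915, -0.1216, 0.0614]
tool_rot: [0.996, -0.092, 0.0, 0.001]
force: [-4.9, -24.5, -0.4]
width: -0.004
grip_force: 12.4
```

Firm stop at the end of the short leg. Back off sideways, lift and check.

Emit:
step_arm([
  [0,1,0,0,0],
  [0,2.5,0,0,0],
  [0,3.2,0,0,0],
  [0,3.2,-3,0,0],
  [0,3.2,-7,0,0],
  [-2,3.2,-11,0,0],
  [-5,3.2,-14,0,0],
  [-8,3.2,-15,0,0],
  [-8,3.2,-15,0,0],
  [-8,3.2,-15,0,0],
])

```text
time: 9.35
ee_pos: [0.5072, -0.1364, 0.212]
tool_rot: [0.996, -0.093, 0.001, 0.0]
force: [0.0, 0.5, 0.5]
width: -0.0
grip_force: 0.0
```

```bash
python3 - <<'E'
from fit import *
np.set_printoptions(precision=4,suppress=True)
st();look('w8')
E
```

```text
t 9.35 tcp [ 0.5072 -0.1364  0.212 ] fix [-55.2134 -28.2578] yaw err -0.14009339476277677 F [0.0399 0.4979 0.5313] w -0.00010423262650709363
knob 794 [25.8762 25.1713] [26.0367 24.7433]
green 109 [24.6819 50.5585]
```

View pics/w8.png

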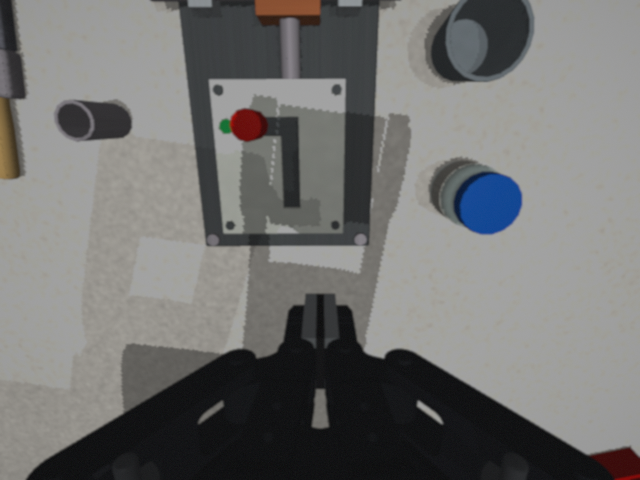

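The knob (248,125) is at the end of the short leg beside the green dot (226,126). The shoe is at the tube, the bystanders are undisturbed and the arm is clear.

```bash
python3 -c "
from plant import r
print(r.finish_job())"
```

```text
the job is handed in; nothing more can be done
None
```

The earth contact is closed: the red knob is at the latched end of the short leg beside the green dot, the copper shoe is up against the tube, the jar, offcut, cup and brush were left untouched, and the job was handed in at about 9.5 s with the arm clear.

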